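Brush out the tilted coin rinse tube

ROBOT

A 7-joint arm with a two-finger parallel gripper is mounted at the origin on the work surface. World frame = base frame: x ahead of the robot, y to its left, z up, the work surface at z = 0. Lengths are in m, angles in rad, forces in N, time in s.
With the tool pointing down it reaches from about 0.35 to 0.9 m from the base axis. Payload 19.9 kg.
Tool frame: the origin (TCP) lies at the centre of the arm's flange, where the gripper is bolted on; the fingertips stand 173 mm ahead of it and the grasp point (between the pads) lies grasp_offset ahead of it (grasp_offset is the distance from the TCP to the grasp point, in m); z points along the fingers, y is the line along which they close (so a half turn about z gives the same grasp; the last joint's range is limited). The gripper opens to 85 mm and grips with 20 to 120 N. Pads are 22 mm wide; open, the fingers measure 114 mm over their backs; the gripper's body (76 mm by 85 mm) begins 54 mm behind the grasp point. The pads swing forward as they close: fully open they stand 13 mm farther back than shut.
Start: joints at [-1.29, 0.417, -0.01, 1.614, 0.005, 1.111, -0.053], TCP at [0.198, 0.593, 0.405] pointing down, gripper open.
Joint ranges: [-2.81, 2.81], [-0.39, 2.02], [-1.27, 1.25], [0.06, 2.57], [-1.19, 4.33], [0.19, 2], [-2.82, 2.82]. Speed limits (rad/s): [1.89, 1.89, 2.39, 2.39, 3.01, 3.01, 3.01].

INTERFACE

Orientations are given as a unit quaternion [w, x, y, z].
In Python, from bench import * gives the robot as it stands.
- The arm moves only by the tool send_rows, never from a script. Its argument "moves" is a list of rows, each a list of 7 numbers: the turn, a rotation vector about the tool's x, y, z in rad, then the shift along the tool's x, y, z in mm, then the finger opening in mm, from 0 to 85.4. A call has exactly 10 rows; each row is the pose to reach, as a shift and turn from the pose commanded when the call began, along the tool's axes at that moment; what a row does not reach only later rows make up. A row lasts 1/8 s, in which the tool goes at most 62.5 mm and 10.7 degrees, less where a joint would pass 70% of its speed; a pose out of reach is approached as far as the arm can. A call with a gripper value outside its range is refused whole. The fingers move at their own pace and stop on an object; "newtons" is the grip in N (left out, the last holds). Time passes only in rows, so rows that repeat a pose let the fingers close, or fill a call up. It gives the time, the measured TCP pose, the force, the opening and the grip force at its end, in the units of the state.
- read_state(): the state, without advancing time (a new reading comes with each control period).
- camera(name): name is "scene" or "top"; returns the picture (384x512x3 uint8, red, green, blue); there is no depth.
- camera_info(name): a dict with "fx", "fy", "cx", "cy" (pixels), "R" (3x3) and "t" (3): a world point X has camera coordinates R X + t. Camera axes: x right, y down, z forward; pixel columns grow to the right and rows downward; lengths in m; the calibration is good to about 2 mm. A picture is of the moment at which its call begins. camera_info takes no time and is no camera call.
- close_job(): hands the job in; it is judged then, once.
The state is a dict: "time_s": time; "joints": joint angles; "qvel": joint speeds; "tau": joint torques, N m; "tcp_pos": TCP position; "eef_rot": TCP orientation; "contact_force": force on the tool from outside, world axes, zero at the start; "moment": the same for the moment, N m; "width": opening from 0.0 (shut) to 1.0 (fully open); "gripper_force": force on a finger pad.
Only numpy, scipy, OpenCV 4.12 (cv2) and the standard library are available. Lean on these libraries where they do the work, as an engineer would, in place of code of your own. Each camera call takes 0.05 s, during which the arm holds its last target. There are 200 camera calls.

TASK

Take the long brush from its rack and scrub out the tilted rinse tube: three full strokes straight along the middle of the tube, each down until the bristle end presses on the tray floor inside, whose depth you must find by feel, and back up until about half of the bristle head or more is out of the mouth. Press gently, never hard (a few newtons is plenty, 25 is too much). Then hang the brush back in its rack as it was, let go, and leave everything else on the counter where it is.

Things in the scene. Friction and masses are not known exactly. Their poses are not given: they have to be found in the camera images.
- brush: long brush, 190 mm, 0.09 kg, hung upright. Origin: centre of the bristle end; z runs along it to the handle. Bristle head (stiff) 30 mm across, z = 0 to 50 mm; shaft 8 mm across to 105; round collar 32 mm across, 105 to 111; flat wooden handle 111 to 190, 26 mm wide along x, 16 mm thick along y (grip across y, about z = 150)
- brush_collar (a point): point on the brush's axis at the underside of the collar, 105 mm from the bristle end
- rack: fixed steel brush rack, base 110 x 100 x 12 mm, origin at the centre of its underside, z up. Level fork of two prongs, top at z = 135 mm, 8 mm thick, with a 16 mm slot along x, open at x = -46 mm, closed beyond x = +5. The shaft goes in the slot, the collar rests on the prongs. Lips 6 mm high at x = -46 to -42 keep the collar in: lift over them. Post at x = 31 to 45, no higher
- rack_seat (a point): point in the slot at the height of the prongs' top (rack x = -20 mm, y = 0, z = 135 mm) where brush_collar is when the brush hangs in its place; axes of the rack
- tube: steel rinse tube, 120 mm long, 78 mm outside, 70 mm inside, fixed in a cradle (base 150 x 120 mm), tilted 23 degrees, mouth leaning roughly to the robot. Origin: centre of its underside; z along its axis out of the mouth, y level. The flat tray floor inside, square to the axis and stiffly sprung (3 N per mm), lies 62 to 98 mm below the mouth, not known: feel for it
- tube_mouth (a point): centre of the tube's mouth, in the plane of the rim, on the tube's axis, 120 mm from its origin; axes of the tube
- weight: squat iron weight with a neck and knob, 64 mm across, 60 mm tall, about 0.9 kg; origin at the centre of its underside. Leave it alone
- spot_plate: white porcelain spot plate, 110 x 90 x 10 mm, lying flat; origin at the centre of its underside. Leave it alone
- shilling_a: darkened silver shilling, 28 mm across, 4 mm thick, lying flat; origin at the centre of its underside. Leave it alone
- shilling_b: the other darkened shilling, same size. Leave it alone
- flip_holder: red plastic coin flip holder, 62 x 62 x 6 mm, lying flat; origin at the centre of its underside. Leave it alone
- swab_jar: closed glass jar, 60 mm across, 85 mm tall; origin at the centre of its underside. Leave it alone
- caliper: steel caliper lying flat, 160 mm long, up to 8 mm high; origin under the middle of its beam. Leave it alone
Not all that is in view belongs to the job. Of the things that look like the brush, the smallest one is meant.

How it is judged:
By the outcome, as a careful person would: the job done as asked, in the order asked, and still so for the second after the job is handed in, with the robot touching nothing.
It also fails if it takes over 64 s, if anything falls off the work surface, if the arm or the gripper's body presses on something with over 40 N, if the wrist force passes 120 N, or if a joint passes its speed limit or range.

## Working session

There is one attempt and no reset: what is moved stays moved. The work goes in short steps, Python scripts to look and compute and a tool call to move; the robot and the scene stay as the last step left them, time stands still between calls to the robot, and variables do not carry over. Pictures are saved under pics/ and viewed, at most 10 in all, crops included, and the job is handed in when it is done.

Besides the shell and the picture viewer there is one more tool, called after "Request:" as name(argument=value, ...), one argument or row to a line, values as JSON. send_rows: Moves the arm, as the interface text tells. Its arguments: {"type":"object","properties":{"moves":{"type":"array","items":{"type":"array","items":{"type":"number"}}},"newtons":{"type":"number"}},"required":["moves"]}

```bash
ls; mkdir -p pics; python3 - <<'E'
from bench import *
import cv2
s=read_state()
for k in s: print(k,s[k])
for n in("scene","top"):
    im=camera(n); cv2.imwrite(f"pics/{n}0.png",im[:,:,::-1]); print(camera_info(n))
try: print(grasp_offset)
except Exception as e: print(e)
E
```

```text
pics
time_s 0.0
joints [-1.28950195  0.41797214 -0.01031862  1.61419016  0.00466291  1.11069885
 -0.05300724]
qvel [-9.36523244e-05  1.71179865e-03 -6.22830328e-04 -1.10486728e-03
 -1.22277020e-03  1.18902590e-03 -1.44526660e-03]
tau [-1.79660965e-04 -8.64425755e+01  6.78365305e-01 -4.34935677e+01
  1.89648609e-02  6.94600851e-03 -1.89194844e-05]
tcp_pos [0.19819955 0.59259165 0.40405448]
eef_rot [-7.37300664e-05  1.60697925e-01  9.87003440e-01 -6.17845264e-04]
contact_force [-0.05544546  0.01704277 -0.41392544]
moment [ 0.00826179  0.03213816 -0.03621466]
gripper_force 0.0
width 1.0005900635506493
{'fx': 443.33620526115135, 'fy': 443.33620526115135, 'cx': 257.7669947919117, 'cy': 192.71381844161476, 'R': array([[ 0.01045022,  0.99974674, -0.01993116],
       [ 0.71425823, -0.02141251, -0.69955464],
       [-0.69980424, -0.00692549, -0.7143011 ]]), 't': array([-0.12223491, -0.28419428,  1.63317512])}
{'fx': 405.90311173534394, 'fy': 405.90311173534394, 'cx': 256.2851674926912, 'cy': 193.30028246862457, 'R': array([[-0.07368955, -0.99727329, -0.00397973],
       [-0.97496911,  0.07287972, -0.2100566 ],
       [ 0.20977388, -0.01159887, -0.97768113]]), 't': array([0.1233406 , 0.51888385, 0.87695221])}
0.1547
```

View pics/scene0.png

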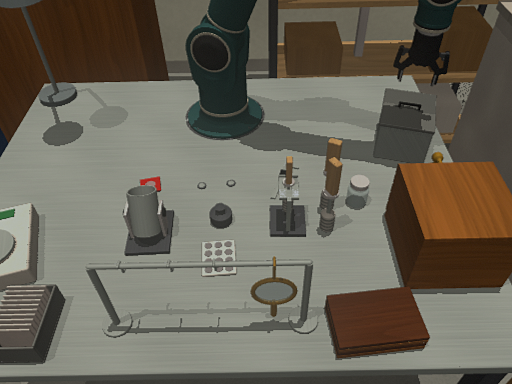

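View pics/top0.png

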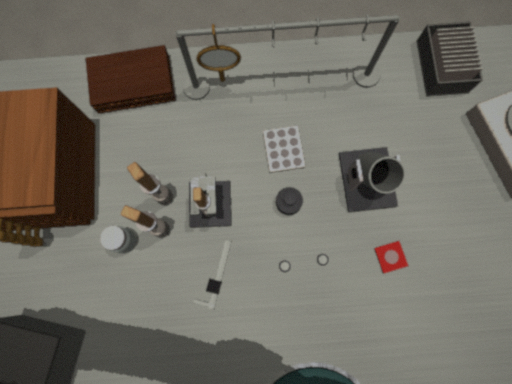

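Candidates for the brush: the one hanging on the rack at scene (289,170) / top (200,197), and two larger-looking brushes standing beside it at scene (334,155) / top (140,175) and scene (333,178) / top (133,213). The smallest is the one on the rack. I'll check that choice in close crops.

```bash
python3 - <<'E'
import cv2,numpy as np
s=cv2.imread("pics/scene0.png");t=cv2.imread("pics/top0.png")
def crop(im,c,r,w,h,k):
    o=cv2.resize(im[r:r+h,c:c+w],None,fx=k,fy=k,interpolation=cv2.INTER_CUBIC)
    for i in range(0,w,10):
        cv2.line(o,(i*k,0),(i*k,5 if i%50 else 12),(0,255,255),1); cv2.putText(o,str(c+i),(i*k,20),0,.33,(0,255,255),1)
    for j in range(0,h,10):
        cv2.line(o,(0,j*k),(5,j*k),(0,255,255),1); cv2.putText(o,str(r+j),(6,j*k+4),0,.33,(0,255,255),1)
    return o
cv2.imwrite("pics/rack.png",np.hstack([crop(s,265,130,80,115,5),crop(t,165,150,80,115,5)]))
cv2.imwrite("pics/tube.png",np.hstack([crop(s,115,165,80,95,5),crop(t,330,135,80,95,5)]))
E
```

```text
(no output)
```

View pics/rack.png

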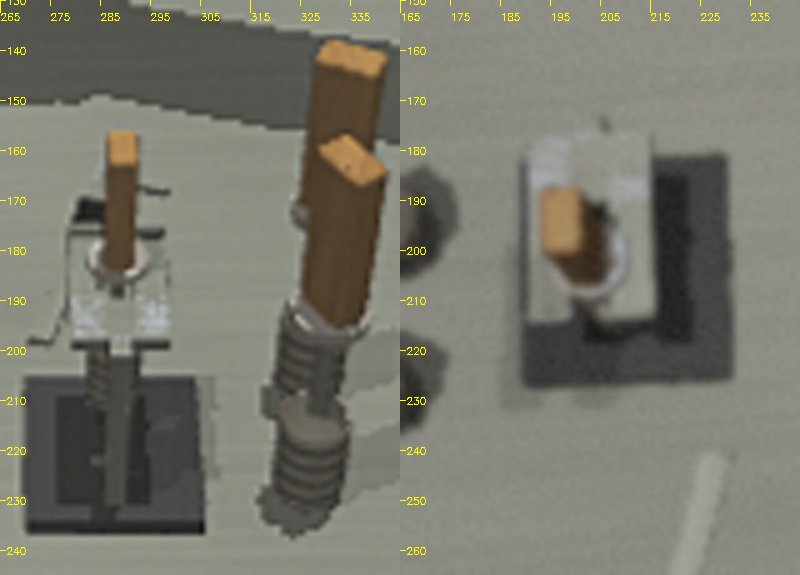

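View pics/tube.png

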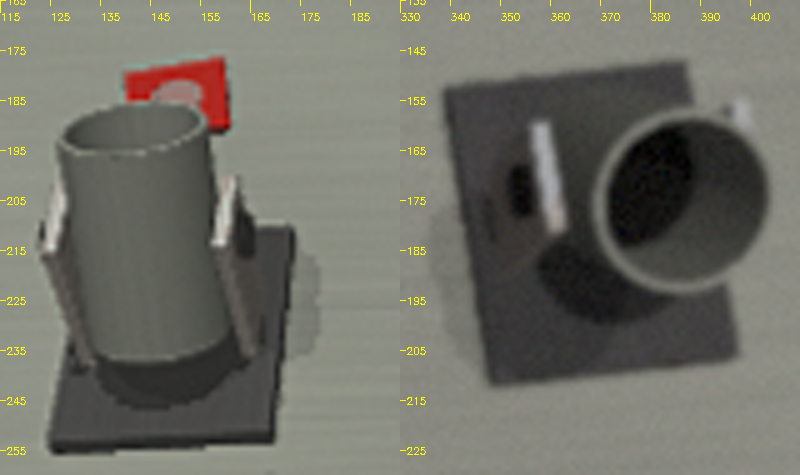

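The rack brush's handle is about half as wide in the scene view (6 px against 13 px), so the one at scene (289,160) / top (197,193) is the right one. The slot opens towards the robot and the post is on the far side. The tube mouth is centred near scene (142,191) / top (386,175).

```bash
cat > h.py <<'E'
import numpy as np
from bench import *
from scipy.optimize import least_squares
from scipy.spatial.transform import Rotation as Ro
CI={n:camera_info(n) for n in("scene","top")}
def proj(n,X):
    c=CI[n];P=np.atleast_2d(X)@c["R"].T+c["t"]
    return np.c_[c["fx"]*P[:,0]/P[:,2]+c["cx"],c["fy"]*P[:,1]/P[:,2]+c["cy"]]
def tri(a,b):
    f=lambda X:np.r_[proj("scene",X)[0]-a,proj("top",X)[0]-b]
    r=least_squares(f,[.5,0,.1]);return r.x,r.fun
def plane(n,p,z):
    c=CI[n];d=c["R"].T@np.array([(p[0]-c["cx"])/c["fx"],(p[1]-c["cy"])/c["fy"],1]);o=-c["R"].T@c["t"]
    return o+d*(z-o[2])/d[2]
E
cat > m.py <<'E'
from h import *
np.set_printoptions(precision=4,suppress=True)
for n in CI: print(n,-CI[n]["R"].T@CI[n]["t"])
print("handle top",tri([289.5,159.4],[197.25,193.5]))
print("collar",tri([288.6,182],[202.6,201.6]))
T=[((55,50),(189,181)),((55,-50),(230,180.6)),((-55,-50),(231.6,226)),((-55,50),(189.6,227.6))]
S=[((55,50),(270,234.6)) ,((55,-50),(305.6,234)),((-55,-50),(304,205)),((-55,50),(270,205.4))]
# scene cols grow with +y
S=[((55,-50),(270,234.6)) ,((55,50),(305.6,234)),((-55,50),(304,205)),((-55,-50),(270,205.4))]
def W(p,q,z):
    c,s=np.cos(p[2]),np.sin(p[2]);x,y=np.array(q)/1e3;return [p[0]+c*x-s*y,p[1]+s*x+c*y,z]
T=[((55,50),(189,181)),((55,-50),(230,180.6)),((-55,-50),(231.6,226)),((-55,50),(189.6,227.6))]
f=lambda p,nn=(0,1):np.concatenate([proj("top",W(p,q,.012))[0]-u for q,u in T]*(0 in nn)+[proj("scene",W(p,q,.012))[0]-u for q,u in S]*(1 in nn))
for nn in((0,),(1,),(0,1)):
    r=least_squares(lambda p:f(p,nn),[.5,0,0]);print("rack",r.x,r.fun.round(1))
p=r.x;print("seat",W(p,(-20,0),.135),"pix",proj("top",W(p,(-20,0),.14)),proj("scene",W(p,(-20,0),.14)))
c0=tri([141.7,190.7],[386.4,174.8]);print("mouth",c0)
cor=[plane("top",u,.01) for u in((338.6,152.6),(387,147.4),(397.6,206),(348.4,212.4))]
print("tube base",np.array(cor)[:,:2]);cor=np.array(cor)
for i in range(4):
    d=cor[(i+1)%4]-cor[i];print(np.hypot(*d[:2]),np.arctan2(d[1],d[0]))
a=np.linspace(0,2*np.pi,181)
def g(p):
    Rm=(Ro.from_euler('z',p[3])*Ro.from_euler('y',np.radians(23))).as_matrix()
    C=p[:3]+.039*(np.cos(a)[:,None]*Rm[:,0]+np.sin(a)[:,None]*Rm[:,1])
    o=[]
    for n,e in(("top",(368.6,404,156,193.6)),("scene",(126.4,157,185,196.4))):
        u=proj(n,C);o+=[u[:,0].min()-e[0],u[:,0].max()-e[1],u[:,1].min()-e[2],u[:,1].max()-e[3]]
    return np.array(o)
for y0 in(np.pi,):
    r=least_squares(g,[*c0[0],y0]);print(r.x,r.fun.round(1))
E
python3 m.py
```

```text
scene [1.3472 0.1274 0.9653]
top [0.331  0.0954 0.9669]
handle top (array([0.4996, 0.1992, 0.2182]), array([-1.1175,  0.1524, -0.8291,  0.0631]))
collar (array([0.4995, 0.1997, 0.1381]), array([-0.9159,  0.117 , -0.7125,  0.0561]))
rack [ 0.5191  0.1963 -0.0369] [ 0.1  1.   0.4 -0.1 -0.1 -0.4 -0.4 -0.4]
rack [ 0.5213  0.2011 -0.0273] [-0.2 -0.2  0.6  0.4 -0.1  0.  -0.3 -0.3]
rack [ 0.5199  0.1983 -0.0328] [-0.8  0.9 -0.6 -0.4 -0.9 -0.7 -1.2 -0.6 -1.4 -0.7 -0.6  0.1 -1.  -0.2
 -1.2 -0.7]
seat [np.float64(0.49987973477594805), np.float64(0.19895659680858094), 0.135] pix [[202.109  201.3008]] [[287.4376 181.7056]]
mouth (array([ 0.5264, -0.1869,  0.1451]), array([-0.8219, -0.1644, -0.6462,  0.1157]))
tube base [[ 0.6234 -0.1257]
 [ 0.6278 -0.2462]
 [ 0.4802 -0.2508]
 [ 0.4735 -0.1316]]
0.12064931200432874 -1.5344145820155493
0.1477475274994285 -3.110976128003002
0.11930522574551049 1.6266622585742287
0.15007037382295213 0.03981307176262058
[ 0.526  -0.1867  0.1454  3.3614] [-0.9 -0.4  0.4 -0.1 -0.6 -1.1 -0.4  0.1]
```

```bash
cat > o.py <<'E'
from h import *
import cv2
np.set_printoptions(precision=4,suppress=True)
for n,P in(("scene",[(286.4,156.2),(292.4,156),(292.8,162.6),(286.4,162.8)]),("top",[(193,187.6),(201,187),(201.4,199),(193.6,200.4)])):
    q=np.array([plane(n,u,.22) for u in P])[:,:2]
    for i in range(4):
        d=q[(i+1)%4]-q[i];print(n,np.hypot(*d),np.degrees(np.arctan2(d[1],d[0]))%90)
print("big1",tri([335,141.6],[136,170]),"big2",tri([335.4,161.6],[131,211]),"jar",tri([359,182],[116,233]))
a=np.linspace(0,2*np.pi,73);m=np.array([.526,-.1868,.1453]);ims=[]
for yaw,col in((3.18,(0,0,255)),(3.36,(255,80,0))):
    Rm=(Ro.from_euler('z',yaw)*Ro.from_euler('y',np.radians(23))).as_matrix();print(Rm)
    row=[]
    for n,c,r in(("scene",115,175),("top",330,140)):
        im=cv2.imread(f"pics/{n}0.png")[r:r+75,c:c+100];im=cv2.resize(im,None,fx=4,fy=4,interpolation=cv2.INTER_CUBIC)
        D=(lambda X:cv2.polylines(im,[np.int32((proj(n,X)+.5-[c,r])*4)],False,col,1))
        C=lambda h,R:m-h*Rm[:,2]+R*(np.cos(a)[:,None]*Rm[:,0]+np.sin(a)[:,None]*Rm[:,1])
        D(C(0,.039));D(C(.12,.039));D(C(.08,.035))
        for k in(0,18,36,54): D(np.array([C(0,.039)[k],C(.12,.039)[k]]))
        row.append(im)
    ims.append(np.hstack(row))
cv2.imwrite("pics/ov.png",np.vstack(ims))
E
python3 o.py
```

```text
scene 0.015345765135660425 0.9880957541826234
scene 0.025282297386638067 88.55065878209471
scene 0.016109608945302837 0.8032328416039292
scene 0.02527443745755133 86.81554655231128
top 0.01513023650204262 0.1301095197936064
top 0.023164255341552403 89.27174778538571
top 0.014808064568477391 6.149307219485962
top 0.02471451978720047 0.26177835403397703
big1 (array([0.5312, 0.2952, 0.2962]), array([-4.2446,  1.049 , -3.0841,  0.1319])) big2 (array([0.4803, 0.3283, 0.1919]), array([ 1.7096, -0.4297,  1.2716, -0.0528])) jar (array([0.4547, 0.3991, 0.0867]), array([-2.0131,  0.5718, -1.5585,  0.0494]))
[[-0.9198  0.0384 -0.3904]
 [-0.0353 -0.9993 -0.015 ]
 [-0.3907 -0.      0.9205]]
[[-0.8986  0.2167 -0.3814]
 [-0.1995 -0.9762 -0.0847]
 [-0.3907  0.      0.9205]]
```

View pics/ov.png

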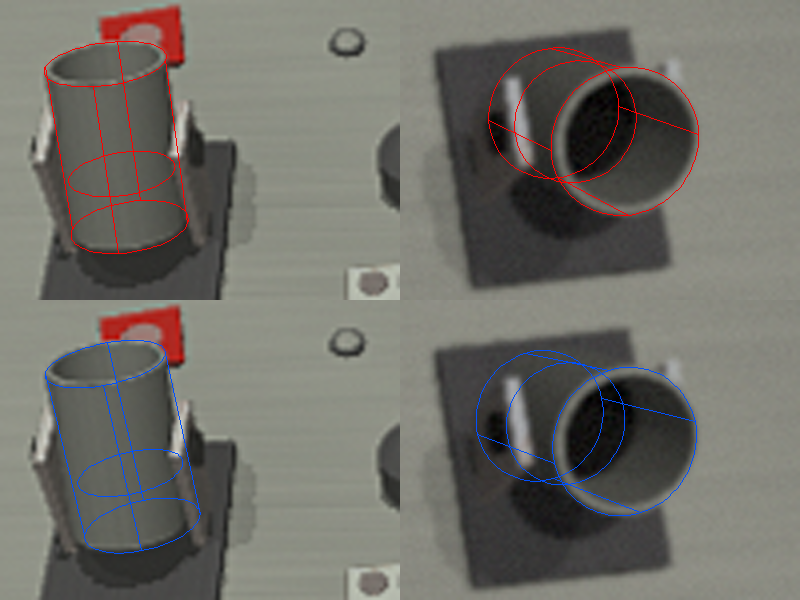

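The red overlay (yaw 3.18) fits the tube's sides in both views, so I'll use about 3.17. I paired the two tall brushes the wrong way round, so I'm redoing that along with the approach plan.

```bash
cat >> h.py <<'E'
np.set_printoptions(precision=4,suppress=True)
M=np.array([.526,-.1868,.1453]); YT=3.17
Zt=Ro.from_euler('z',YT).apply(Ro.from_euler('y',np.radians(23)).apply([0,0,1]))
G=.1547; L=.150+G
def down(yaw): # tool z down, y along world y turned by yaw
    y=np.array([-np.sin(yaw),np.cos(yaw),0]);z=np.array([0,0,-1.]);return np.c_[np.cross(y,z),y,z]
def tubeR():
    z=-Zt;y=np.cross([0,0,1],Zt);y/=np.linalg.norm(y);y*=np.sign(y[1]);return np.c_[np.cross(y,z),y,z]
def tip(d): return M+Zt*(L-d)   # TCP for bristle end d metres below mouth
def st():
    s=read_state();q=s["eef_rot"];return np.array(s["tcp_pos"]),Ro.from_quat([q[1],q[2],q[3],q[0]]).as_matrix(),s
def rel(p,R,p0=None,R0=None):
    if p0 is None:p0,R0,_=st()
    return np.r_[Ro.from_matrix(R0.T@R).as_rotvec().round(4),(R0.T@(np.array(p)-p0)*1e3).round(1)]
E
python3 - <<'E'
from h import *
print("big back",tri([335,141.6],[132,211]),"front",tri([335.4,161.6],[137,170]))
D=down(-.02);B=np.array([.4997,.199])
for z in(.50,.42,.335): print(z,rel([*B,z],D))
print(tubeR(),tip(-.04),tip(.08))
E
```

```text
big back (array([0.4696, 0.3142, 0.2476]), array([-1.6667,  0.4232, -1.1835,  0.0482])) front (array([0.5455, 0.3048, 0.2474]), array([-1.8744,  0.4542, -1.4271,  0.0631]))
0.5 [  -0.0011   -0.0001   -0.3027 -410.8    -277.8     -95.5   ]
0.42 [  -0.0011   -0.0001   -0.3027 -410.8    -277.7     -15.5   ]
0.335 [  -0.0011   -0.0001   -0.3027 -410.8    -277.6      69.5   ]
[[-0.9201 -0.0284  0.3906]
 [-0.0261  0.9996  0.0111]
 [-0.3907 -0.     -0.9205]] [ 0.3914 -0.1906  0.4626] [ 0.4382 -0.1893  0.3521]
```

Request:
send_rows(
  moves=[
    [0,0,0,0,0,-60,45],
    [0,0,-0.05,-50,-35,-95,45],
    [0,0,-0.1,-105,-70,-95,45],
    [0,0,-0.15,-160,-105,-95,45],
    [0,0,-0.2,-210,-140,-95,45],
    [0,0,-0.25,-260,-175,-95,45],
    [0,0,-0.3,-315,-210,-95,45],
    [0,0,-0.303,-365,-245,-95,45],
    [0,0,-0.303,-410.8,-277.8,-90,45],
    [0,0,-0.303,-410.8,-277.8,-60,45],
  ],
  newtons=60,
)

```text
time_s: 1.35
tcp_pos: [0.502, 0.1948, 0.4654]
eef_rot: [0.002, 0.013, 1.0, 0.0]
contact_force: [-0.3, 1.5, -0.6]
width: 0.525
gripper_force: 0.0
```

```bash
python3 - <<'E'
from h import *
p,R,s=st();print(p,s["time_s"],s["width"],s["contact_force"],s["joints"])
for z in(.40,.335): print(z,rel([.4997,.199,z],down(-.02)))
E
```

```text
[0.502  0.1948 0.4654] 1.35 0.525059246317046 [-0.3208  1.4604 -0.6133] [-0.6558  0.2093  0.2662  1.7646 -0.0582  1.1726  1.1718]
0.4 [ 0.0002  0.003  -0.0063  2.6     4.1    65.4   ]
0.335 [  0.0002   0.003   -0.0063   2.8      4.1    130.4   ]
```

Request:
send_rows(
  moves=[
    [0,0,0,0,0,15,45],
    [0,0,0,0,0,35,45],
    [0,0,0,0,0,55,45],
    [0,0,0,0,0,65,45],
    [0,0,0,0,0,65,45],
    [0,0,0,0,0,65,45],
    [0,0,0,0,0,65,45],
    [0,0,0,0,0,65,45],
    [0,0,0,0,0,65,45],
    [0,0,0,0,0,65,45],
  ],
)

```text
time_s: 2.6
tcp_pos: [0.4997, 0.1989, 0.3998]
eef_rot: [0.0, 0.01, 1.0, -0.0]
contact_force: [-0.1, 0.5, 0.0]
width: 0.531
gripper_force: 0.0
```

```bash
python3 - <<'E'
from h import *
import cv2
p,R,s=st();print(p,R,s["contact_force"])
print(rel([.4997,.199,.335],down(-.02)))
o=[]
for n,c,r in(("scene",240,100),("top",150,140)):
    im=camera(n)[r:r+100,c:c+80,::-1];o.append(cv2.resize(im,None,fx=5,fy=5,interpolation=cv2.INTER_CUBIC))
cv2.imwrite("pics/g1.png",np.hstack(o))
E
```

```text
[0.4997 0.1989 0.3998] [[-0.9998  0.0198  0.0001]
 [ 0.0198  0.9998 -0.0001]
 [-0.0001 -0.0001 -1.    ]] [-0.1349  0.4891  0.0065]
[-0.0001  0.0001  0.0002  0.      0.1    64.8   ]
```

View pics/g1.png

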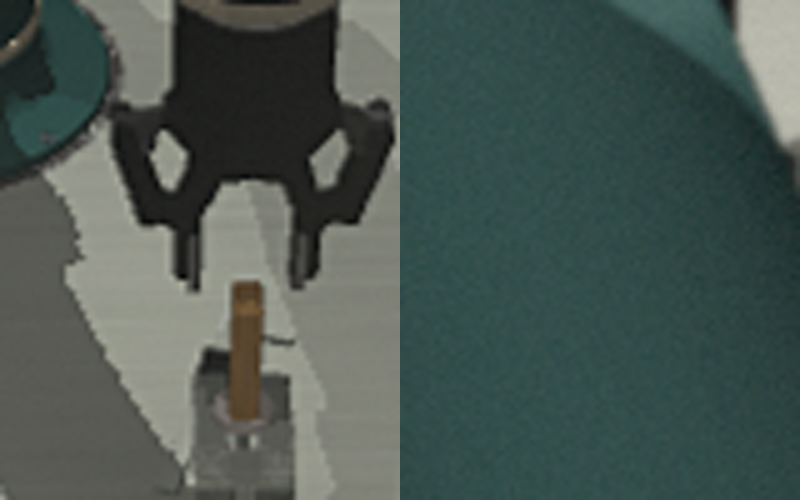

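The fingers straddle the handle (inner edges at crop x 200 and 290, handle at 247), so I'll descend and close.

Request:
send_rows(
  moves=[
    [0,0,0,0,0,15,45],
    [0,0,0,0,0,35,45],
    [0,0,0,0,0,55,45],
    [0,0,0,0,0,65,45],
    [0,0,0,0,0,65,45],
    [0,0,0,0,0,65,30],
    [0,0,0,0,0,65,20],
    [0,0,0,0,0,65,10],
    [0,0,0,0,0,65,5],
    [0,0,0,0,0,65,5],
  ],
  newtons=60,
)

```text
time_s: 3.95
tcp_pos: [0.4999, 0.1989, 0.3352]
eef_rot: [0.0, 0.01, 1.0, 0.0]
contact_force: [-1.3, -0.7, 6.5]
width: 0.18
gripper_force: 60.7
```

Request:
send_rows(
  moves=[
    [0,0,0,0,0,0,5],
    [0,0,0,0,0,0,5],
    [0,0,0,0,0,-5,5],
    [0,0,0,0,0,-10,5],
    [0,0,0,0,0,-15,5],
    [0,0,0,0,0,-18,5],
    [0,0,0,0,0,-18,5],
    [0,0,0,0,0,-18,5],
    [0,0,0,0,0,-18,5],
    [0,0,0,0,0,-18,5],
  ],
)

```text
time_s: 5.2
tcp_pos: [0.4997, 0.1989, 0.3526]
eef_rot: [-0.0, 0.01, 1.0, -0.0]
contact_force: [0.9, -0.3, -1.1]
width: 0.185
gripper_force: 59.8
```

```bash
python3 - <<'E'
from h import *
import cv2
p,R,s=st();print(p,s["contact_force"],s["width"]*85.4,s["joints"])
im=camera("scene")[110:235,220:320,::-1]
cv2.imwrite("pics/g2.png",cv2.resize(im,None,fx=4.5,fy=4.5,interpolation=cv2.INTER_CUBIC))
P0=np.array([.4997,.199,.3528]);D=down(-.02)
print("side",rel(P0+[-.075,0.0015,0],D,P0,D))
A=P0+[-.075,.0015,.17]
print("tube pre",rel(tip(-.04),tubeR(),A,D),A,tip(-.04))
E
```

```text
[0.4997 0.1989 0.3526] [ 0.8599 -0.3485 -1.0675] 15.769527116447586 [-0.6422  0.3269  0.2486  1.8903 -0.0981  0.9363  1.203 ]
side [ 0.  0.  0. 75. -0.  0.]
tube pre [  -0.0097   -0.4013   -0.0478   25.5    -391.7      60.2   ] [0.4247 0.2005 0.5228] [ 0.3914 -0.1906  0.4626]
```

View pics/g2.png

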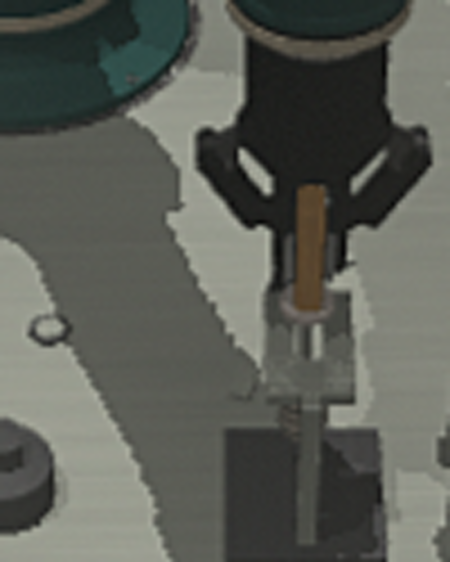

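Request:
send_rows(
  moves=[
    [0,0,0,12,0,0,5],
    [0,0,0,30,0,0,5],
    [0,0,0,50,0,0,5],
    [0,0,0,70,0,0,5],
    [0,0,0,75,0,0,5],
    [0,0,0,75,0,0,5],
    [0,0,0,75,0,-40,5],
    [0,0,0,75,0,-85,5],
    [0,0,0,75,0,-130,5],
    [0,0,0,75,0,-170,5],
  ],
)

```text
time_s: 6.5
tcp_pos: [0.4251, 0.2002, 0.5245]
eef_rot: [0.0, 0.01, 1.0, 0.0]
contact_force: [1.0, -0.2, -1.4]
width: 0.183
gripper_force: 59.8
```

Request:
send_rows(
  moves=[
    [0,0,0,0,-20,0,5],
    [0,0,0,3,-60,0,5],
    [0,-0.08,-0.01,6,-110,5,5],
    [0,-0.16,-0.02,9,-160,10,5],
    [0,-0.24,-0.03,12,-210,20,5],
    [-0.01,-0.32,-0.04,16,-260,30,5],
    [-0.01,-0.4,-0.048,20,-310,40,5],
    [-0.0097,-0.4013,-0.0478,25.5,-350,55,5],
    [-0.0097,-0.4013,-0.0478,25.5,-380,60.2,5],
    [-0.0097,-0.4013,-0.0478,25.5,-391.7,60.2,5],
  ],
)

```text
time_s: 7.75
tcp_pos: [0.3906, -0.1927, 0.4615]
eef_rot: [0.199, -0.013, 0.98, 0.002]
contact_force: [0.1, 0.8, -1.1]
width: 0.177
gripper_force: 60.0
```

Request:
send_rows(
  moves=[
    [0,0,0,0,0,0,5],
    [0,0,0,0,0,0,5],
    [0,0,0,0,0,0,5],
    [0,0,0,0,0,0,5],
    [0,0,0,0,0,0,5],
    [0,0,0,0,0,0,5],
    [0,0,0,0,0,0,5],
    [0,0,0,0,0,0,5],
    [0,0,0,0,0,0,5],
    [0,0,0,0,0,0,5],
  ],
)

```text
time_s: 9.0
tcp_pos: [0.3915, -0.1907, 0.4625]
eef_rot: [0.199, -0.014, 0.98, 0.003]
contact_force: [-0.4, 0.3, -1.2]
width: 0.182
gripper_force: 59.9
```

```bash
python3 - <<'E'
from h import *
import cv2
p,R,s=st();print(s["time_s"],p,s["contact_force"],s["width"]*85.4,s["joints"])
print(rel(tip(-.04),tubeR()))
o=[]
for n,c,r in(("scene",110,90),("top",330,110)):
    im=camera(n)[r:r+120,c:c+80,::-1];im=cv2.resize(im,None,fx=5,fy=5,interpolation=cv2.INTER_CUBIC)
    a=np.linspace(0,6.29,60);Rm=R
    for h,rad,col in((L,.015,(0,0,255)),(L-.05,.015,(0,0,255)),(L-.105,.016,(0,255,0))):
        X=p+R[:,2]*h+rad*(np.cos(a)[:,None]*R[:,0]+np.sin(a)[:,None]*R[:,1])
        cv2.polylines(im,[np.int32((proj(n,X)+.5-[c,r])*5)],True,col,1)
    X=np.array([p+R[:,2]*(L-.15),M-Zt*.05]);cv2.polylines(im,[np.int32((proj(n,X)+.5-[c,r])*5)],False,(255,255,0),1)
    o.append(im)
cv2.imwrite("pics/t1.png",np.hstack(o))
E
```

```text
9.0 [ 0.3915 -0.1907  0.4625] [-0.4052  0.2932 -1.2236] 15.571934434899305 [-0.5096 -0.1623  0.87    2.1099 -0.0445  0.7663  2.0029]
[-0.     -0.0001  0.0003  0.1     0.     -0.1   ]
```

View pics/t1.png

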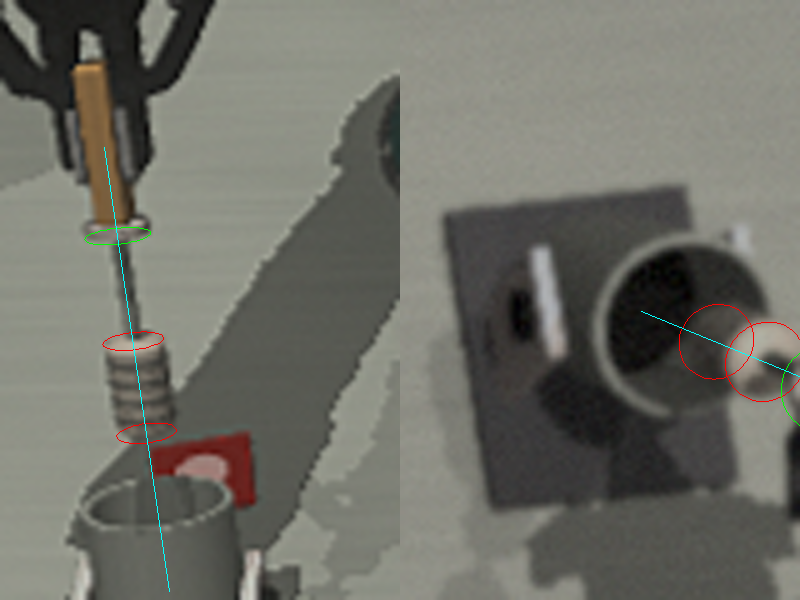

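The overlay matches the real brush and tube, and the brush points down the tube axis. I'll insert it to 55 mm, then feel for the floor.

Request:
send_rows(
  moves=[
    [0,0,0,0,0,10,5],
    [0,0,0,0,0,25,5],
    [0,0,0,0,0,40,5],
    [0,0,0,0,0,55,5],
    [0,0,0,0,0,70,5],
    [0,0,0,0,0,85,5],
    [0,0,0,0,0,92,5],
    [0,0,0,0,0,95,5],
    [0,0,0,0,0,95,5],
    [0,0,0,0,0,95,5],
  ],
)

```text
time_s: 10.35
tcp_pos: [0.4286, -0.1897, 0.3753]
eef_rot: [0.2, -0.014, 0.98, 0.003]
contact_force: [0.6, 0.1, -1.2]
width: 0.179
gripper_force: 59.9
```

Request:
send_rows(
  moves=[
    [0,0,0,0,0,1,5],
    [0,0,0,0,0,2,5],
    [0,0,0,0,0,3,5],
    [0,0,0,0,0,4,5],
    [0,0,0,0,0,5,5],
    [0,0,0,0,0,5,5],
    [0,0,0,0,0,5,5],
    [0,0,0,0,0,5,5],
    [0,0,0,0,0,5,5],
    [0,0,0,0,0,5,5],
  ],
)

```text
time_s: 11.6
tcp_pos: [0.4305, -0.1895, 0.3705]
eef_rot: [0.199, -0.014, 0.98, 0.003]
contact_force: [-0.5, 0.2, -1.1]
width: 0.18
gripper_force: 59.9
```

Depth is 60 mm with no contact yet. I'll continue in 4 mm steps.

Request:
send_rows(
  moves=[
    [0,0,0,0,0,1,5],
    [0,0,0,0,0,2,5],
    [0,0,0,0,0,3,5],
    [0,0,0,0,0,4,5],
    [0,0,0,0,0,4,5],
    [0,0,0,0,0,4,5],
    [0,0,0,0,0,4,5],
    [0,0,0,0,0,4,5],
    [0,0,0,0,0,4,5],
    [0,0,0,0,0,4,5],
  ],
)

```text
time_s: 12.85
tcp_pos: [0.4321, -0.1895, 0.3668]
eef_rot: [0.199, -0.014, 0.98, 0.003]
contact_force: [-0.7, 0.3, -0.7]
width: 0.186
gripper_force: 59.9
```

Request:
send_rows(
  moves=[
    [0,0,0,0,0,1,5],
    [0,0,0,0,0,2,5],
    [0,0,0,0,0,3,5],
    [0,0,0,0,0,4,5],
    [0,0,0,0,0,4,5],
    [0,0,0,0,0,4,5],
    [0,0,0,0,0,4,5],
    [0,0,0,0,0,4,5],
    [0,0,0,0,0,4,5],
    [0,0,0,0,0,4,5],
  ],
)

```text
time_s: 14.1
tcp_pos: [0.4336, -0.1895, 0.3631]
eef_rot: [0.199, -0.014, 0.98, 0.003]
contact_force: [-0.7, -0.2, -0.5]
width: 0.176
gripper_force: 59.9
```

Request:
send_rows(
  moves=[
    [0,0,0,0,0,1,5],
    [0,0,0,0,0,2,5],
    [0,0,0,0,0,3,5],
    [0,0,0,0,0,4,5],
    [0,0,0,0,0,4,5],
    [0,0,0,0,0,4,5],
    [0,0,0,0,0,4,5],
    [0,0,0,0,0,4,5],
    [0,0,0,0,0,4,5],
    [0,0,0,0,0,4,5],
  ],
)

```text
time_s: 15.35
tcp_pos: [0.4352, -0.1894, 0.3595]
eef_rot: [0.199, -0.014, 0.98, 0.003]
contact_force: [0.7, -0.9, -0.8]
width: 0.178
gripper_force: 59.9
```

Request:
send_rows(
  moves=[
    [0,0,0,0,0,1,5],
    [0,0,0,0,0,2,5],
    [0,0,0,0,0,3,5],
    [0,0,0,0,0,4,5],
    [0,0,0,0,0,4,5],
    [0,0,0,0,0,4,5],
    [0,0,0,0,0,4,5],
    [0,0,0,0,0,4,5],
    [0,0,0,0,0,4,5],
    [0,0,0,0,0,4,5],
  ],
)

```text
time_s: 16.6
tcp_pos: [0.4368, -0.1894, 0.3558]
eef_rot: [0.199, -0.014, 0.98, 0.003]
contact_force: [1.0, 0.6, -1.0]
width: 0.181
gripper_force: 59.9
```

Request:
send_rows(
  moves=[
    [0,0,0,0,0,1,5],
    [0,0,0,0,0,2,5],
    [0,0,0,0,0,3,5],
    [0,0,0,0,0,4,5],
    [0,0,0,0,0,4,5],
    [0,0,0,0,0,4,5],
    [0,0,0,0,0,4,5],
    [0,0,0,0,0,4,5],
    [0,0,0,0,0,4,5],
    [0,0,0,0,0,4,5],
  ],
)

```text
time_s: 17.85
tcp_pos: [0.4383, -0.1893, 0.3521]
eef_rot: [0.199, -0.014, 0.98, 0.003]
contact_force: [0.7, 0.7, -0.9]
width: 0.178
gripper_force: 59.9
```

Request:
send_rows(
  moves=[
    [0,0,0,0,0,1,5],
    [0,0,0,0,0,2,5],
    [0,0,0,0,0,3,5],
    [0,0,0,0,0,4,5],
    [0,0,0,0,0,4,5],
    [0,0,0,0,0,4,5],
    [0,0,0,0,0,4,5],
    [0,0,0,0,0,4,5],
    [0,0,0,0,0,4,5],
    [0,0,0,0,0,4,5],
  ],
)

```text
time_s: 19.1
tcp_pos: [0.4399, -0.1894, 0.3485]
eef_rot: [0.199, -0.014, 0.98, 0.003]
contact_force: [-3.7, 0.1, 5.9]
width: 0.181
gripper_force: 60.8
```

I found the floor: about 8 N of press at 84 mm commanded, which puts it near 81.5 mm. I'll lift until about 38 mm of the head is out.

Request:
send_rows(
  moves=[
    [0,0,0,0,0,-4,5],
    [0,0,0,0,0,-15,5],
    [0,0,0,0,0,-30,5],
    [0,0,0,0,0,-45,5],
    [0,0,0,0,0,-58,5],
    [0,0,0,0,0,-68,5],
    [0,0,0,0,0,-72,5],
    [0,0,0,0,0,-72,5],
    [0,0,0,0,0,-72,5],
    [0,0,0,0,0,-72,5],
  ],
)

```text
time_s: 20.35
tcp_pos: [0.4118, -0.1901, 0.4144]
eef_rot: [0.199, -0.014, 0.98, 0.003]
contact_force: [0.1, 0.2, -1.0]
width: 0.177
gripper_force: 59.9
```

Request:
send_rows(
  moves=[
    [0,0,0,0,0,12,5],
    [0,0,0,0,0,28,5],
    [0,0,0,0,0,44,5],
    [0,0,0,0,0,56,5],
    [0,0,0,0,0,63,5],
    [0,0,0,0,0,67,5],
    [0,0,0,0,0,69,5],
    [0,0,0,0,0,70.5,5],
    [0,0,0,0,0,71.5,5],
    [0,0,0,0,0,71.5,5],
  ],
)

```text
time_s: 21.6
tcp_pos: [0.4397, -0.1894, 0.349]
eef_rot: [0.2, -0.014, 0.98, 0.003]
contact_force: [-2.3, 1.6, 3.7]
width: 0.179
gripper_force: 60.5
```

Request:
send_rows(
  moves=[
    [0,0,0,0,0,-4,5],
    [0,0,0,0,0,-15,5],
    [0,0,0,0,0,-30,5],
    [0,0,0,0,0,-45,5],
    [0,0,0,0,0,-58,5],
    [0,0,0,0,0,-68,5],
    [0,0,0,0,0,-71.5,5],
    [0,0,0,0,0,-71.5,5],
    [0,0,0,0,0,-71.5,5],
    [0,0,0,0,0,-71.5,5],
  ],
)

```text
time_s: 22.85
tcp_pos: [0.4118, -0.1901, 0.4144]
eef_rot: [0.199, -0.014, 0.98, 0.003]
contact_force: [-1.4, 0.2, -1.4]
width: 0.182
gripper_force: 59.9
```

Request:
send_rows(
  moves=[
    [0,0,0,0,0,12,5],
    [0,0,0,0,0,28,5],
    [0,0,0,0,0,44,5],
    [0,0,0,0,0,56,5],
    [0,0,0,0,0,63,5],
    [0,0,0,0,0,67,5],
    [0,0,0,0,0,69,5],
    [0,0,0,0,0,70.5,5],
    [0,0,0,0,0,71.5,5],
    [0,0,0,0,0,71.5,5],
  ],
)

```text
time_s: 24.1
tcp_pos: [0.4397, -0.1894, 0.349]
eef_rot: [0.2, -0.014, 0.98, 0.003]
contact_force: [-2.3, 1.5, 4.0]
width: 0.18
gripper_force: 60.5
```

Request:
send_rows(
  moves=[
    [0,0,0,0,0,-4,5],
    [0,0,0,0,0,-15,5],
    [0,0,0,0,0,-30,5],
    [0,0,0,0,0,-45,5],
    [0,0,0,0,0,-60,5],
    [0,0,0,0,0,-75,5],
    [0,0,0,0,0,-90,5],
    [0,0,0,0,0,-105,5],
    [0,0,0,0,0,-123.5,5],
    [0,0,0,0,0,-123.5,5],
  ],
)

```text
time_s: 25.35
tcp_pos: [0.3911, -0.1912, 0.4633]
eef_rot: [0.201, -0.014, 0.98, 0.003]
contact_force: [-0.1, -0.0, -1.1]
width: 0.183
gripper_force: 60.0
```

```bash
python3 - <<'E'
from h import *
p,R,s=st();print(s["time_s"],p,s["contact_force"],s["width"]*85.4)
# commanded pose assumed tip(-.04), tubeR
D=down(-.02)
for z in(.56,.5228,.37): print(z,rel([.4247,.2005,z],D,tip(-.04),tubeR()))
import cv2
o=[]
for n,c,r in(("scene",110,90),("top",330,110)):
    im=camera(n)[r:r+120,c:c+80,::-1];o.append(cv2.resize(im,None,fx=5,fy=5,interpolation=cv2.INTER_CUBIC))
cv2.imwrite("pics/t2.png",np.hstack(o))
a=cv2.imread("pics/t1.png")
E
```

```text
25.35 [ 0.3911 -0.1912  0.4633] [-0.1299 -0.0174 -1.0972] 15.608911507753904
0.56 [  0.0097   0.4013   0.0478 -79.     390.     -72.3   ]
0.5228 [  0.0097   0.4013   0.0478 -64.4    390.     -38.1   ]
0.37 [  0.0097   0.4013   0.0478  -4.7    390.     102.6   ]
```

Request:
send_rows(
  moves=[
    [0,0,0,-5,10,-30,5],
    [0,0,0,-15,40,-50,5],
    [0,0.08,0.01,-25,90,-50,5],
    [0,0.16,0.02,-35,140,-50,5],
    [0,0.24,0.03,-45,190,-50,5],
    [0.01,0.32,0.04,-55,240,-45,5],
    [0.01,0.4,0.048,-60,290,-40,5],
    [0.0097,0.4013,0.0478,-64.4,335,-38.1,5],
    [0.0097,0.4013,0.0478,-64.4,370,-38.1,5],
    [0.0097,0.4013,0.0478,-64.4,390,-38.1,5],
  ],
)

```text
time_s: 26.7
tcp_pos: [0.4247, 0.2022, 0.5215]
eef_rot: [-0.001, 0.009, 1.0, -0.001]
contact_force: [0.1, -0.7, -0.7]
width: 0.182
gripper_force: 59.9
```

Request:
send_rows(
  moves=[
    [0,0,0,0,0,0,5],
    [0,0,0,0,0,20,5],
    [0,0,0,0,0,60,5],
    [0,0,0,0,0,100,5],
    [0,0,0,0,0,140,5],
    [0,0,0,0,0,165,5],
    [0,0,0,0,0,170,5],
    [0,0,0,0,0,170,5],
    [0,0,0,0,0,170,5],
    [0,0,0,0,0,170,5],
  ],
)

```text
time_s: 27.95
tcp_pos: [0.4248, 0.2004, 0.3535]
eef_rot: [0.001, 0.01, 1.0, 0.0]
contact_force: [0.5, 0.1, 0.4]
width: 0.18
gripper_force: 59.8
```

```bash
python3 - <<'E'
from h import *
p,R,s=st();print(s["time_s"],p,R,s["contact_force"],s["width"]*85.4)
print(rel([.4997,.199,.3528],down(-.02)))
E
```

```text
27.95 [0.4248 0.2004 0.3535] [[-0.9998  0.0198  0.001 ]
 [ 0.0198  0.9998  0.0007]
 [-0.001   0.0007 -1.    ]] [0.4898 0.1075 0.4371] 15.391915348691487
[  0.0007   0.001    0.0002 -74.9      0.       0.7   ]
```

Request:
send_rows(
  moves=[
    [0,0,0,-5,0,0,5],
    [0,0,0,-15,0,0,5],
    [0,0,0,-25,0,0,5],
    [0,0,0,-35,0,0,5],
    [0,0,0,-45,0,0,5],
    [0,0,0,-55,0,0,5],
    [0,0,0,-65,0,0,5],
    [0,0,0,-75,0,0,5],
    [0,0,0,-75,0,0,5],
    [0,0,0,-75,0,0,5],
  ],
)

```text
time_s: 29.2
tcp_pos: [0.4995, 0.199, 0.3526]
eef_rot: [-0.0, 0.01, 1.0, -0.0]
contact_force: [-0.1, 0.4, -0.9]
width: 0.184
gripper_force: 59.8
```

Request:
send_rows(
  moves=[
    [0,0,0,0,0,0,5],
    [0,0,0,0,0,3,5],
    [0,0,0,0,0,6,5],
    [0,0,0,0,0,9,5],
    [0,0,0,0,0,12,5],
    [0,0,0,0,0,14,5],
    [0,0,0,0,0,16,5],
    [0,0,0,0,0,16,5],
    [0,0,0,0,0,16,5],
    [0,0,0,0,0,16,5],
  ],
)

```text
time_s: 30.45
tcp_pos: [0.4997, 0.199, 0.3368]
eef_rot: [0.0, 0.01, 1.0, -0.0]
contact_force: [-0.5, -0.0, 0.2]
width: 0.177
gripper_force: 59.8
```

```bash
python3 - <<'E'
from h import *
import cv2
p,R,s=st();print(s["time_s"],p,s["contact_force"],s["moment"],s["width"]*85.4)
im=camera("scene")[110:235,220:320,::-1]
cv2.imwrite("pics/g3.png",np.hstack([cv2.imread("pics/g2.png")[:, 100:],cv2.resize(im,None,fx=4.5,fy=4.5,interpolation=cv2.INTER_CUBIC)]))
E
```

```text
30.45 [0.4997 0.199  0.3368] [-0.4999 -0.0096  0.1976] [-0.0195  0.011   0.0666] 15.140672474175291
```

View pics/g3.png

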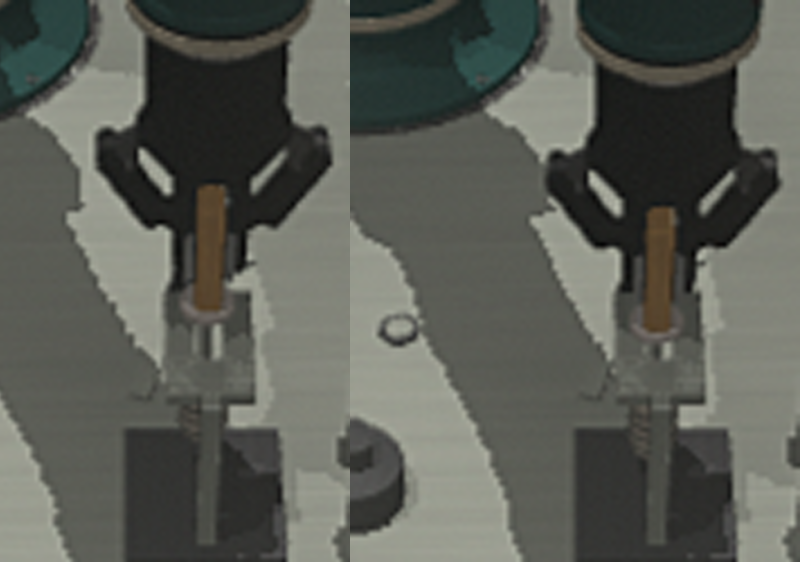

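The brush is back over its seat: the collar at crop (658,320) sits between the prongs. I'll lower the last 2 mm while watching the force.

Request:
send_rows(
  moves=[
    [0,0,0,0,0,0.5,5],
    [0,0,0,0,0,1,5],
    [0,0,0,0,0,1.5,5],
    [0,0,0,0,0,2,5],
    [0,0,0,0,0,2,5],
    [0,0,0,0,0,2,5],
    [0,0,0,0,0,2,5],
    [0,0,0,0,0,2,5],
    [0,0,0,0,0,2,5],
    [0,0,0,0,0,2,5],
  ],
)

```text
time_s: 31.75
tcp_pos: [0.4997, 0.199, 0.3352]
eef_rot: [0.0, 0.01, 1.0, 0.0]
contact_force: [-4.1, -0.3, 8.8]
width: 0.181
gripper_force: 61.4
```

Request:
send_rows(
  moves=[
    [0,0,0,0,0,-0.8,5],
    [0,0,0,0,0,-0.8,5],
    [0,0,0,0,0,-0.8,5],
    [0,0,0,0,0,-0.8,17],
    [0,0,0,0,0,-0.8,20],
    [0,0,0,0,0,-0.8,25],
    [0,0,0,0,0,-0.8,32],
    [0,0,0,0,0,-0.8,40],
    [0,0,0,0,0,-0.8,45],
    [0,0,0,0,0,-0.8,45],
  ],
)

```text
time_s: 33.0
tcp_pos: [0.4997, 0.1989, 0.3355]
eef_rot: [0.0, 0.01, 1.0, -0.0]
contact_force: [-0.2, -0.1, 0.2]
width: 0.528
gripper_force: 0.0
```

Request:
send_rows(
  moves=[
    [0,0,0,0,0,0,45],
    [0,0,0,0,0,-10,45],
    [0,0,0,0,0,-25,45],
    [0,0,0,0,0,-45,45],
    [0,0,0,0,0,-70,45],
    [0,0,0,0,0,-100,45],
    [0,0,0,0,0,-130,45],
    [0,0,0,0,0,-165,45],
    [0,0,0,0,0,-165,45],
    [0,0,0,0,0,-165,45],
  ],
)

```text
time_s: 34.25
tcp_pos: [0.4994, 0.1988, 0.5007]
eef_rot: [0.0, 0.01, 1.0, 0.0]
contact_force: [-0.1, 0.0, -0.6]
width: 0.525
gripper_force: 0.0
```

Request:
send_rows(
  moves=[
    [0,0,0,20,-10,0,45],
    [0,0,0,60,-20,0,45],
    [0,0,0,100,-30,0,45],
    [0,0,0,130,-30,0,45],
    [0,0,0,130,-30,0,45],
    [0,0,0,130,-30,0,45],
    [0,0,0,130,-30,0,45],
    [0,0,0,130,-30,0,45],
    [0,0,0,130,-30,0,45],
    [0,0,0,130,-30,0,45],
  ],
)

```text
time_s: 35.5
tcp_pos: [0.3692, 0.1715, 0.5005]
eef_rot: [-0.0, 0.01, 1.0, -0.0]
contact_force: [0.5, -0.7, -0.1]
width: 0.532
gripper_force: 0.0
```

```bash
python3 - <<'E'
from h import *
import cv2
s=read_state();print(s["time_s"],s["tcp_pos"],s["contact_force"])
s=camera("scene")[:,:,::-1];t=camera("top")[:,:,::-1]
a=cv2.resize(s[130:245,265:345],None,fx=5,fy=5,interpolation=cv2.INTER_CUBIC)
b=cv2.imread("pics/rack.png")[:,:400]
cv2.imwrite("pics/end.png",np.hstack([b,a]))
d=np.abs(t.astype(int)-cv2.imread("pics/top0.png")).max(2)
d2=np.abs(s.astype(int)-cv2.imread("pics/scene0.png")).max(2)
print([(n,d2[r-4:r+5,c-4:c+5].mean().round(1)) for n,c,r in(("weight",220,216),("plate",219,257),("coinA",202,185),("coinB",231,183),("flip",151,184),("jar",359,190))])
E
```

```text
35.5 [0.3692 0.1715 0.5005] [ 0.4563 -0.7312 -0.101 ]
[('weight', np.float64(1.8)), ('plate', np.float64(1.2)), ('coinA', np.float64(1.3)), ('coinB', np.float64(15.2)), ('flip', np.float64(1.2)), ('jar', np.float64(1.3))]
```

View pics/end.png

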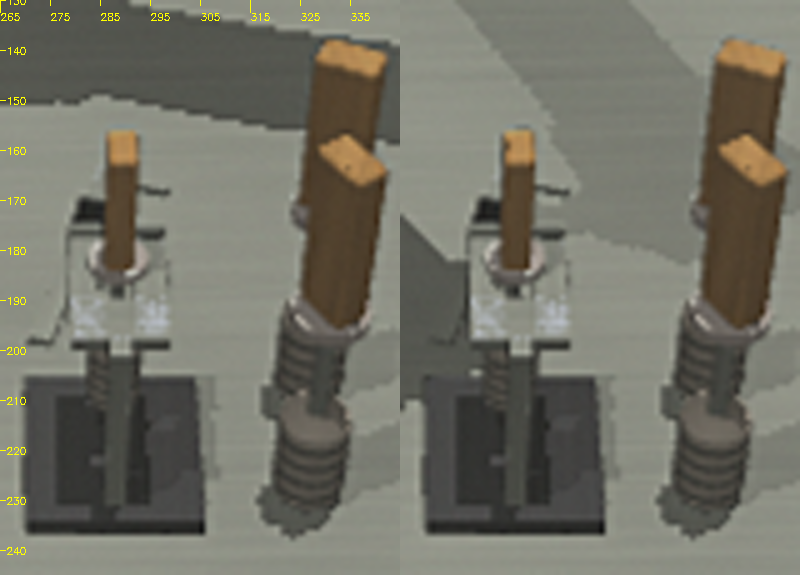

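The brush hangs as before (handle top at scene (288,160), within 1 px). The larger brushes and the other items I compared are unchanged. The only difference, at coin B, is probably the arm's shadow. Handing in.

```bash
python3 -c "
from bench import *
print(close_job())"
```

```text
the job is handed in; nothing more can be done
None
```

The job is handed in at about 35.5 s: three strokes down the tube's middle to the floor (felt at about 81.5 mm, pressed with 5–8 N), the brush hung back in its rack and let go, and nothing else seen to have moved.

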